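# Lock the tile press die and hold its handle in the green

## Task

On the tile press, knock the red-capped lock pin fully home with the mallet (not with the gripper), then put the mallet back down on the bench without dropping it. Only then press the press's sprung handle down by its black pad until the pointer stands in the green band of the gauge, never going on into the red, and keep it there: the program finishes while still holding the handle down in the green. Leave the pots and the other things on the bench where they are.

Things in the scene. Friction and masses are not known exactly. Their poses are not given: they have to be found in the camera images.
- press: Green bench tile press, bolted down. Origin: on the bench, under the middle of the aluminium die (110 x 90 mm, top at z 75 mm); its x points away from its handle (away from the robot at yaw 0), y left, z up. Base plate x -120..180, y -125..125 mm, 20 mm thick. Lock pin at x -10, y +85 mm. The ram under the handle moves with it.
- pivot (a point): The handle's pivot, on the press at x 100, y 0, z 150 mm, between two green cheeks (x 75..125, y -33..33, up to z 175 mm). The gauge, a plate at x 192, y -36 mm of the press, faces its +x: white at the bottom, then green, then red; the black tail pointer of the handle rises along it as the handle goes down.
- handle (a joint): Angle of the press handle (rad) about the pivot: 0 up at rest, grows as it is pressed down, end stop 0.58. The pointer is in the green band from 0.30 to 0.44, red from there on. Sprung: about 3 N on the pad starts it, about 10 N holds it in the green; let go, it comes back up.
- pad_top (a point): Centre of the upper face of the black pad (60 x 50 mm, 14 mm thick) at the handle's end, 220 mm from the pivot. At rest the handle rises at 0.35 rad from pivot to pad, pad top 232 mm above the bench; mid-green it is level within 0.02 rad, pad top 153 mm up and 15 mm further along the press's -x than at rest.
- pin: Lock pin: 16 mm steel shaft with a round red cap, 28 mm across, 9 mm thick. Slides straight down 24 mm until the cap rests on the dark collar; starts 0 to 6 mm down. It takes about 9 to 13 N to move and stays where it is left. Origin on its axis, 33 mm below the cap's top.
- pin_top (a point): Centre of the cap's upper face: 93 mm above the bench when fully up, 69 mm when home.
- mallet: Mallet, about 0.4 kg (0.3 to 0.5), starts standing on one striking face. Origin: centre of that face, underneath; z up through the round black head (54 mm across, 70 mm tall, two orange rings). The flat wooden handle, 22 mm wide and 26 mm tall, runs level along the mallet's -x, from the head to 150 mm from its axis, centred 35 mm above the face.
- mallet_head (a point): Centre of the mallet's head, 35 mm above the face.
- mallet_grip (a point): Grip point on the mallet's handle, 62 mm from the head's axis, on the handle's centre line.
- cup: Fired clay cup, 72 mm across, 72 mm high (bystander; origin under its centre, as for all below).
- bowl: Fired clay bowl, 124 mm across, 55 mm high (bystander).
- bottle: Clear bottle with red cap, 64 mm across, 190 mm high (bystander).
- jar: Blue glaze jar with white lid, 72 mm across, 85 mm high (bystander).
- stamp: Turned wooden stamp, 40 mm across, 68 mm high (bystander).
- bat: Flat round plaster bat, 84 mm across, 12 mm thick (bystander).

How it is judged:
By the outcome, as a careful person would: the job done as asked, in the order asked, and still so for the second after the job is handed in, while the arm keeps its last pose, push and grip.
It also fails if it takes over 72 s, if anything falls off the work surface, if the arm or the gripper's body presses on something with over 40 N, if the wrist force passes 120 N, or if a joint passes its speed limit or range.

## Robot

A 6-joint arm with a two-finger parallel gripper is mounted at the origin on the work surface. World frame = base frame: x ahead of the robot, y to its left, z up, the work surface at z = 0. Lengths are in m, angles in rad, forces in N, time in s.
With the tool pointing down it reaches from about 0.3 to 0.75 m from the base axis. Payload 8.5 kg.
Tool frame: the origin (TCP) lies at the very end of the fingers, on their centre line; the grasp point (between the pads) lies 19 mm behind it; z points along the fingers, y is the line along which they close (so a half turn about z gives the same grasp; the last joint's range is limited). The gripper opens to 88 mm and grips with 3 to 60 N. Pads are 18 mm wide; open, the fingers measure 123 mm over their backs; the gripper's body (75 mm by 187 mm) begins 45 mm behind the grasp point.
Start: joints at [1.067, 0.381, 1.297, -0, 1.464, -0.215], TCP at [0.157, 0.527, 0.239] pointing down, gripper open.
Joint ranges: [-3.11, 3.11], [-0.89, 2.33], [0.22, 2.48], [-1.42, 4.56], [0.17, 2.85], [-2.88, 2.88]. Speed limits (rad/s): [2.39, 2.39, 3.14, 3.14, 3.14, 3.14].

## Interface

Orientations are given as a rotation vector (axis times angle).
In Python, from bench import manip gives the robot as it stands.
- The arm moves only by the shell command python3 -m crank 'ROWS' [FORCE]. ROWS is JSON, one flat list of numbers, 7 for each row, row after row: the opening, from 0 (shut) to 1 (fully open), then the shift along the tool's x, y, z normalised to -1 to 1, where 1 is 2.5 cm, then the turn, a rotation vector about the tool's x, y, z normalised to -1 to 1, where 1 is 6 degrees. A call has 1 to 8 rows; each row shifts and turns the commanded pose from where the row before left it, along the tool's axes as they then stand; what a row does not reach is not made up. A row lasts 1/10 s, in which the tool goes at most 50 mm and 8.59 degrees, less where a joint would pass 70% of its speed; a pose out of reach is approached as far as the arm can. A call with a number of a shift or a turn outside -1 to 1 is refused whole. A call with a gripper value outside its range is refused whole. The fingers move at their own pace and stop on an object; FORCE is the grip in N (left out, the last holds). Time passes only in rows, so rows that do not move let the fingers close. It gives the time, the measured TCP pose, the force, the opening and the grip force at its end, in the units of the state.
- manip.get_obs(): the state, without advancing time (a new reading comes with each control period).
- manip.camera(name): name is "side" or "top" or "wrist"; returns a dict with "img" (400x640x3 uint8, red, green, blue), "K" (3x3 intrinsics, pixels), "pose" (4x4, takes a point from camera to world coordinates). Camera axes: x right, y up, looking along -z (the intrinsics and any distortion apply to the point x, -y, -z); pixel columns grow to the right and rows downward; lengths in m; the calibration is good to about 2 mm. A picture is of the moment at which its call begins. There is no depth.
- manip.job_done(): hands the job in; it is judged then, once.
Trained networks look in a picture, given as the dict that the camera call returned (one of the last four; its "shot" number tells which), for a name from the list of things; names that differ only in an ending like _2 or _b are one class to them, and where a whole thing is asked for, a point or a joint stands for the part that bears it (a point fixed in the world has none). Each returns a list of dicts, best first, with "confidence" (0 to 1); they miss things now and then, are a little off and sometimes report something else, mostly with a low value. They report only what shows in the picture. A call takes as long as a camera call.
- manip.silhouettes(name, picture): "mask" (400x640 bool, what is visible of it) and "bbox" ([left, top, right, bottom] in pixels, round what is visible of it).
The state is a dict: "time": time; "joint_pos": joint angles; "qd": joint speeds; "joint_efforts": joint torques, N m; "tool_pos": TCP position; "orientation": TCP orientation; "ft_force": force on the tool from outside, world axes, zero at the start; "moment": the same for the moment, N m; "finger_gap": finger opening in m; "grip_force": force on a finger pad.
Only numpy, scipy, OpenCV 4.12 (cv2) and the standard library are available. Lean on these libraries where they do the work, as an engineer would, in place of code of your own. Each camera call takes 0.05 s, during which the arm holds its last target. There are 200 camera calls.

## Working session

There is one attempt and no reset: what is moved stays moved. The work goes in short steps, Python scripts to look and compute and a shell command to move; the robot and the scene stay as the last step left them, time stands still between calls to the robot, and variables do not carry over. Pictures are saved under pics/ and viewed, at most 10 in all, crops included, and the job is handed in when it is done.

```bash
mkdir -p pics; ls; python3 - <<'E'
from bench import manip
import cv2,numpy as np
o=manip.get_obs();print(o)
ims=[]
for n in ("top","side"):
    p=manip.camera(n);print(n,p["K"].tolist(),np.round(p["pose"],4).tolist(),[k for k in p])
    cv2.imwrite(f"pics/{n}0.png",p["img"][:,:,::-1])
    for t in ("press","pad_top","pin","pin_top","mallet","mallet_head","cup","bowl","bottle","jar","stamp","bat"):
        print(n,t,[(np.round(d["confidence"],2),np.round(d["bbox"]).tolist(), np.round(np.argwhere(d["mask"]).mean(0)[::-1],1).tolist()) for d in manip.silhouettes(t,p)[:2]])
E
```

```text
pics
{'time': 0.0, 'joint_pos': array([ 1.06671014e+00,  3.81226132e-01,  1.29825302e+00, -4.24819583e-06,
        1.46358955e+00, -2.15272103e-01]), 'qd': array([-1.51265906e-03, -4.49324189e-05,  3.96472597e-04,  5.62366889e-04,
       -9.15008422e-04,  3.40693415e-05]), 'joint_efforts': array([-1.70223204e-03, -4.37934101e+01, -2.24560314e+01,  7.12155830e-02,
        3.51742620e-02, -1.13636384e-04]), 'tool_pos': array([0.15650148, 0.5269777 , 0.2381242 ]), 'orientation': array([-4.52017984e-01, -3.10838225e+00,  2.17218629e-03]), 'ft_force': array([-0.21574096,  0.81512638,  0.45402167]), 'moment': array([-0.04109719,  0.01051102,  0.02599585]), 'grip_force': 0.0, 'finger_gap': 0.08802730811654826}
top [[448.5534245560171, 0.0, 324.70440300587546], [0.0, 448.5534245560171, 198.50741630424463], [0.0, 0.0, 1.0]] [[0.0046, 0.9938, -0.1109, 0.3785], [-1.0, 0.0037, -0.0082, 0.0072], [-0.0077, 0.1109, 0.9938, 1.8535], [0.0, 0.0, 0.0, 1.0]] ['img', 'K', 'pose', 'shot']
top press [(np.float64(0.86), [309.0, 144.0, 380.0, 232.0], [344.5, 189.1])]
top pad_top [(np.float64(0.64), [329.0, 1
[... 1654 characters left out ...]
.0, 295.0, 353.0, 333.0], [315.2, 315.1])]
side cup [(np.float64(0.74), [251.0, 156.0, 360.0, 256.0], [307.0, 210.8]), (np.float64(0.6), [342.0, 165.0, 364.0, 186.0], [356.0, 172.0])]
side bowl [(np.float64(0.62), [218.0, 288.0, 266.0, 325.0], [243.3, 304.5])]
side bottle [(np.float64(0.89), [326.0, 126.0, 340.0, 172.0], [333.2, 151.2])]
side jar [(np.float64(0.62), [345.0, 138.0, 360.0, 161.0], [352.7, 150.3]), (np.float64(0.17), [290.0, 296.0, 355.0, 331.0], [315.7, 315.3])]
side stamp [(np.float64(0.62), [247.0, 357.0, 262.0, 382.0], [253.8, 369.6])]
side bat [(np.float64(0.56), [296.0, 170.0, 312.0, 177.0], [304.8, 173.5]), (np.float64(0.3), [300.0, 218.0, 306.0, 227.0], [303.9, 220.1])]
```

```bash
python3 - <<'E'
import cv2,numpy as np
t=cv2.imread("pics/top0.png")[130:270,180:480];s=cv2.imread("pics/side0.png")[110:390,200:400]
cv2.imwrite("pics/t1.png",cv2.resize(t,(790,369),interpolation=3));cv2.imwrite("pics/s1.png",cv2.resize(s,(428,600),interpolation=3))
E
```

```text
(no output)
```

View pics/t1.png

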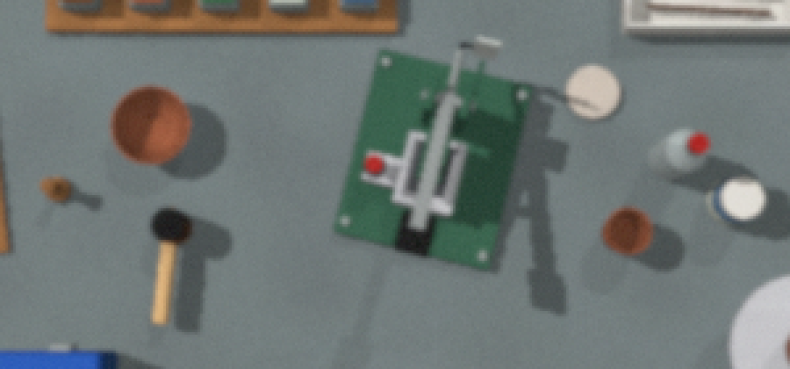

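View pics/s1.png

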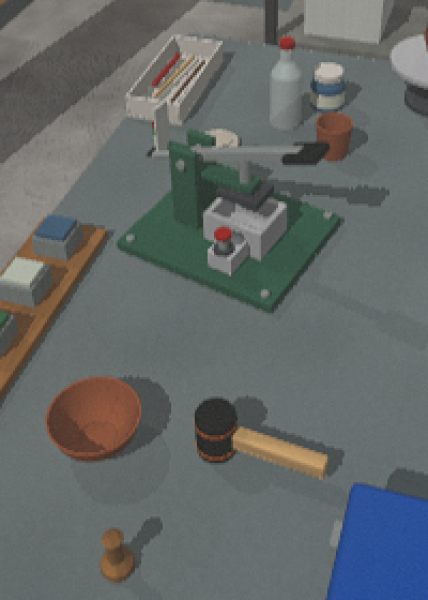

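```bash
cat > h.py <<'E'
from bench import manip
import numpy as np, cv2
from scipy.optimize import least_squares
from scipy.spatial.transform import Rotation as R
def proj(P,c):
    T=c["pose"];p=(np.atleast_2d(P)-T[:3,3])@T[:3,:3]
    p=p*[1,-1,-1]; q=p@np.array(c["K"]).T; return q[:,:2]/q[:,2:]
def tri(obs):
    f=lambda P:np.concatenate([(proj(P,c)[0]-uv) for c,uv in obs])
    r=least_squares(f,[.45,.1,.05]);return r.x,np.abs(r.fun).max()
def onz(c,uv,z):
    d=c["pose"][:3,:3]@(np.linalg.inv(c["K"])@[*uv,1]*[1,-1,-1]);o=c["pose"][:3,3]
    return o+d*(z-o[2])/d[2]
def red(c,box):
    l,t,r,b=box;i=c["img"][t:b,l:r].astype(int);m=(i[...,0]>120)&(i[...,0]>2*i[...,1])&(i[...,0]>2*i[...,2])
    a=np.argwhere(m);return a.mean(0)[::-1]+[l,t],len(a)
E
python3 - <<'E'
from h import *
np.set_printoptions(precision=4,suppress=True)
T=manip.camera("top");S=manip.camera("side");W=manip.camera("wrist")
a,n=red(T,(312,182,332,202));b,m=red(S,(292,208,316,232));print(a,n,b,m,tri([(T,a),(S,b)]))
# 4 bolts z=~.022
for k,q in dict(bTL=(386,62),bTR=(522,94),bBL=(345,220),bBR=(482,256)).items(): print(k,onz(T,np.array(q)/2.633+[180,130],.022))
print("head",onz(T,np.array((171,225))/2.633+[180,130],.07),"hend",onz(T,np.array((160,323))/2.633+[180,130],.048))
print("shead",onz(S,np.array((215,410))/2.14+[200,110],.07),"shend",onz(S,np.array((325,465))/2.14+[200,110],.035))
for k,q,z in (("bowl",(236.3,176.9),.05),("stamp",(201,201.5),.06),("cup",(417.8,217),.07)):print(k,onz(T,q,z))
print(np.round(W["pose"],3).tolist())
for t in ("mallet","bowl","stamp"):
    print(t,[(d["confidence"],d["bbox"]) for d in manip.silhouettes(t,W)[:2]])
cv2.imwrite("pics/w0.png",W["img"][:,:,::-1])
E
```

```text
[321.6071 192.1786] 28 [303.5676 218.5946] 37 (array([0.601 , 0.0343, 0.0921]), np.float64(0.22321640481879967))
bTL [0.7708 0.0153 0.022 ]
bTR [ 0.7203 -0.1987  0.022 ]
bBL [0.5206 0.078  0.022 ]
bBR [ 0.4656 -0.1346  0.022 ]
head [0.5083 0.3398 0.07  ] hend [0.3605 0.357  0.048 ]
shead [0.5111 0.3406 0.07  ] shend [0.3625 0.3562 0.035 ]
bowl [0.6669 0.3826 0.05  ]
stamp [0.5646 0.5203 0.06  ]
cup [ 0.5048 -0.3486  0.07  ]
[[0.286, -0.912, -0.294, 0.08], [0.958, 0.272, 0.089, 0.549], [-0.001, -0.307, 0.952, 0.385], [0.0, 0.0, 0.0, 1.0]]
mallet []
bowl []
stamp []
```

View pics/w0.png

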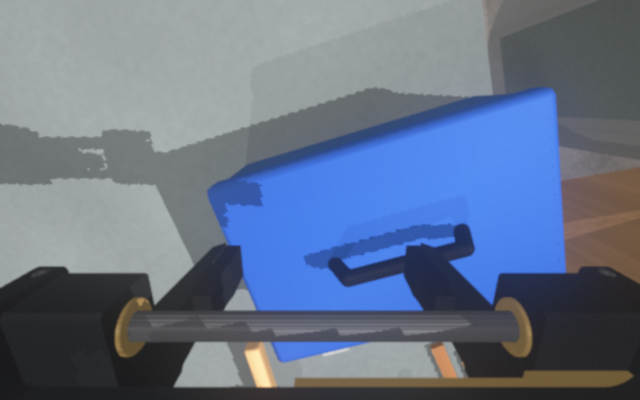

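```bash
python3 -m crank '[1,-1,-0.26,0,0,0,0, 1,-1,-0.26,0,0,0,0, 1,-1,-0.26,0,0,0,0, 1,-1,-0.26,0,0,0,0, 1,-1,-0.26,0,0,0,0, 1,-1,-0.26,0,0,0,0, 1,-1,-0.26,0,0,0,0, 1,-1,-0.26,0,0,0,0]' 20; python3 -m crank '[0.8,-1,-0.26,0,0,0,0, 0.8,-1,-0.26,0,0,0,0, 0.8,-1,-0.26,0,0,0,0, 0.8,-1,-0.26,0,0,0,0, 0.8,-1,-0.26,0,0,0,0, 0.8,-0.64,-0.26,0,0,0,-0.85, 0.8,0,0,0,0,0,-0.85, 0.8,0,0,0,0,0,0]'
python3 - <<'E'
from h import *
np.set_printoptions(precision=4,suppress=True)
T=manip.camera("top");S=manip.camera("side");W=manip.camera("wrist")
M={}
for n,c in (("top",T),("side",S),("wrist",W)):
    d=manip.silhouettes("mallet",c)
    print(n,[(x["confidence"],x["bbox"]) for x in d[:2]])
cv2.imwrite("pics/w1.png",W["img"][:,:,::-1])
# predicted mallet points in wrist view for nominal pose
h=np.array([.510,.340]);u=np.array([-.994,.111])
print(proj([[*h,.07],[*(h+u*.15),.048],[*(h+u*.052),.048]],W))
E
```

```text
time: 2.4
tool_pos: [0.3344, 0.4198, 0.2388]
orientation: [0.452, 3.109, 0.0]
ft_force: [-0.6, 0.0, 0.4]
finger_gap: 0.0885
grip_force: 0.0
time: 3.2
tool_pos: [0.4579, 0.3425, 0.2386]
orientation: [-0.174, -3.137, 0.0]
ft_force: [0.2, -0.2, -0.3]
finger_gap: 0.0705
grip_force: 0.0
top []
side [(0.86, [290.1, 295.8, 353.3, 332.9])]
wrist [(0.83, [307.4, 86.9, 356.1, 251.9])]
[[326.7934 228.9882]
 [326.7372  87.8059]
 [326.6394 179.412 ]]
```

View pics/w1.png

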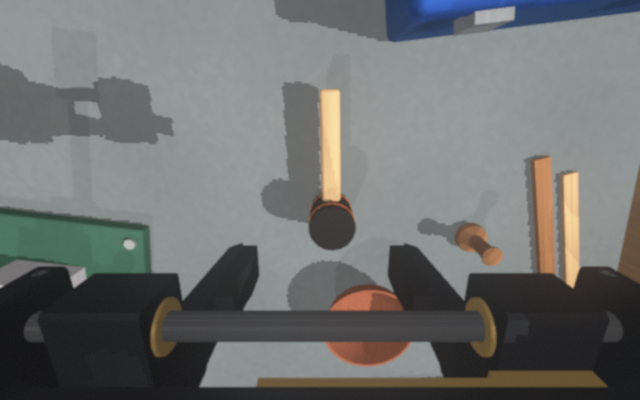

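```bash
python3 -m crank '[0.8,0,0.2,1,0,0,0, 0.8,0,0,1,0,0,0, 0.8,0,0,1,0,0,0, 0.8,0,0,1,0,0,0, 0.8,0,0,1,0,0,0, 0.8,0,0,1,0,0,0, 0.8,0,0,1,0,0,0, 0.8,0,0,1,0,0,0]'; python3 -m crank '[0.8,0,0,0.9,0,0,0, 0.8,0,0,0,0,0,0, 0,0,0,0,0,0,0, 0,0,0,0,0,0,0, 0,0,0,0,0,0,0, 0,0,0,0,0,0,0, 0,0,0,0,0,0,0, 0,0,0,0,0,0,0]' 60
```

```text
time: 4.3
tool_pos: [0.458, 0.3481, 0.0379]
orientation: [0.174, 3.136, 0.0]
ft_force: [0.6, 0.3, -0.5]
finger_gap: 0.0701
grip_force: 0.0
time: 5.1
tool_pos: [0.4582, 0.348, 0.0165]
orientation: [0.174, 3.136, 0.001]
ft_force: [-1.1, 1.7, 0.6]
finger_gap: 0.0247
grip_force: 0.7
```

```bash
python3 -m crank '[0,0,0,0,0,0,0, 0,0,0,0,0,0,0, 0,0,0,-0.5,0,0,0, 0,0,0,-1,0,0,0, 0,0,0,-1,0,0,0, 0,0,0,-1,0,0,0, 0,0,0,-1,0,0,0, 0,0,0,-1,0,0,0]' 60; python3 - <<'E'
from h import *
S=manip.camera("side");o=manip.get_obs();print(o["ft_force"],o["moment"],o["grip_force"],o["finger_gap"])
i=S["img"];cv2.imwrite("pics/s2.png",cv2.resize(i[180:340,220:400,::-1],(675,600),interpolation=3))
E
```

```text
time: 5.9
tool_pos: [0.4574, 0.3474, 0.1548]
orientation: [-0.174, -3.135, 0.002]
ft_force: [-0.2, 0.2, -4.6]
finger_gap: 0.0217
grip_force: 58.9
[ 0.55649698  0.01184488 -0.18422956] [ 0.03897385 -0.00566913 -0.01499244] 58.85352371027693 0.02134770786219454
```

View pics/s2.png

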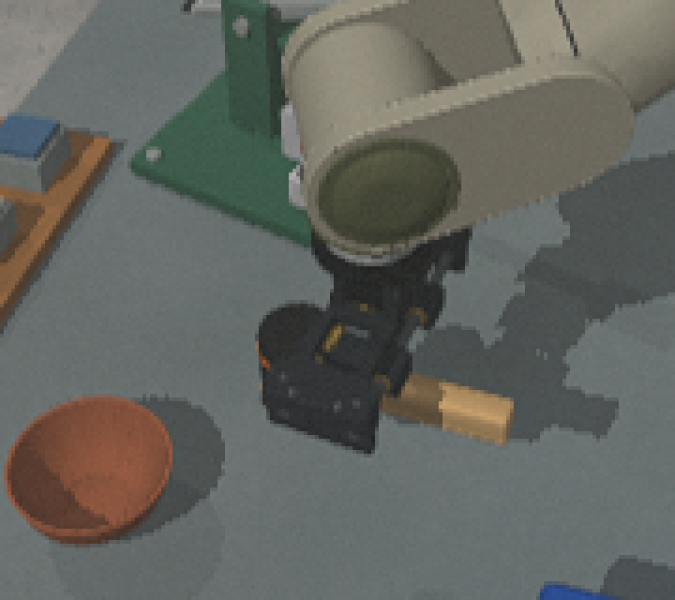

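```bash
python3 - <<'E'
from h import *
np.set_printoptions(precision=4,suppress=True)
S=manip.camera("side");W=manip.camera("wrist");o=manip.get_obs();print(o["ft_force"],o["moment"],o["tool_pos"])
h=np.array([.510,.342]);u=np.array([-.994,.111])
for z in (0,.138): print(z,(proj([[*(h+u*.15),.035+z],[*h,.07+z]],S)-[220,180])*3.75, proj([[*(h+u*.15),.048+z],[*h,.07+z]],W))
print(manip.silhouettes("mallet",W)[0]["bbox"])
cv2.imwrite("pics/w2.png",W["img"][:,:,::-1])
E
```

```text
[-0.1269  0.2361 -5.1809] [ 0.0157  0.2078 -0.0048] [0.4582 0.3478 0.1545]
0 [[495.9752 555.771 ]
 [302.6344 457.846 ]] [[323.4699  79.7015]
 [323.5386 263.982 ]]
0.138 [[506.8908 432.5605]
 [296.4091 329.1916]] [[324.6569  49.303 ]
 [324.5615 424.1607]]
[275.5, 60.7, 372.2, 378.6]
```

View pics/w2.png

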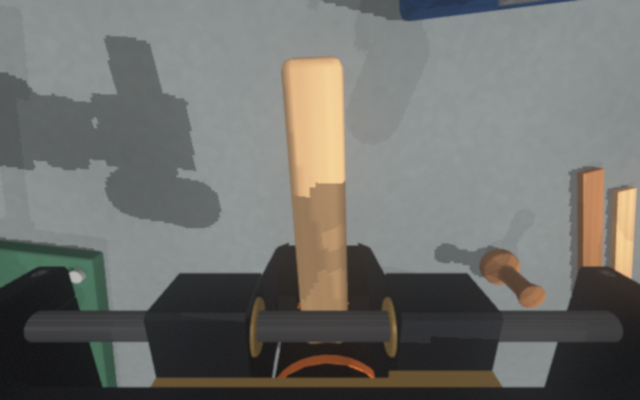

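```bash
python3 -m crank '[0,0,0,0,0,0,1, 0,0,0,0,0,0,1, 0,0,0,0,0,0,1, 0,0,0,0,0,0,1, 0,0,0,0,0,0,1, 0,0,0,0,0,0,1, 0,0,0,0,0,0,1, 0,0,0,0,0,0,1]'; python3 -m crank '[0,0,0,0,0,0,1, 0,0,0,0,0,0,1, 0,0,0,0,0,0,1, 0,0,0,0,0,0,1, 0,0,0,0,0,0,1, 0,0,0,0,0,0,1, 0,0,0,0,0,0,1, 0,0,0,0,0,0,1]'; python3 -m crank '[0,-0.95,0.95,0,0,0,0.3, 0,-0.95,0.95,0,0,0,0, 0,-0.95,0.95,0,0,0,0, 0,-0.95,0.95,0,0,0,0, 0,-0.95,0.95,0,0,0,0, 0,-0.95,0.95,0,0,0,0, 0,-0.95,0.95,0,0,0,0, 0,-0.95,0.95,0,0,0,0]'
```

```text
time: 6.9
tool_pos: [0.4574, 0.3474, 0.1516]
orientation: [-1.44, -2.789, 0.005]
ft_force: [0.3, 0.4, -4.7]
finger_gap: 0.0216
grip_force: 58.9
time: 7.7
tool_pos: [0.4574, 0.3475, 0.1517]
orientation: [-2.451, -1.964, 0.005]
ft_force: [0.1, 0.1, -4.7]
finger_gap: 0.0215
grip_force: 58.9
time: 8.5
tool_pos: [0.5966, 0.1164, 0.1516]
orientation: [-2.476, -1.929, 0.004]
ft_force: [0.2, 1.2, -4.2]
finger_gap: 0.0216
grip_force: 59.2
```

```bash
python3 -m crank '[0,-0.9,0.95,0,0,0,0, 0,0,0,0,0,0,0]'
python3 - <<'E'
from h import *
np.set_printoptions(precision=4,suppress=True)
S=manip.camera("side");T=manip.camera("top");o=manip.get_obs();print(o["tool_pos"],o["ft_force"],o["moment"])
a=cv2.resize(S["img"][150:260,240:380,::-1],(760,597),interpolation=3)
cv2.imwrite("pics/s3.png",a)
print((proj([[.601,.0343,.092],[.601,.0343,.138],[.601,.0343,.208]],S)-[240,150])*5.43)
E
```

```text
time: 8.7
tool_pos: [0.6155, 0.0865, 0.1513]
orientation: [-2.481, -1.925, 0.004]
ft_force: [0.4, 0.0, -5.7]
finger_gap: 0.0215
grip_force: 59.2
[0.6137 0.0897 0.1517] [-1.0501 -0.1148 -4.1678] [0.1317 0.0826 0.0178]
[[346.2835 372.74  ]
 [344.3557 315.1591]
 [341.2519 222.4487]]
```

View pics/s3.png

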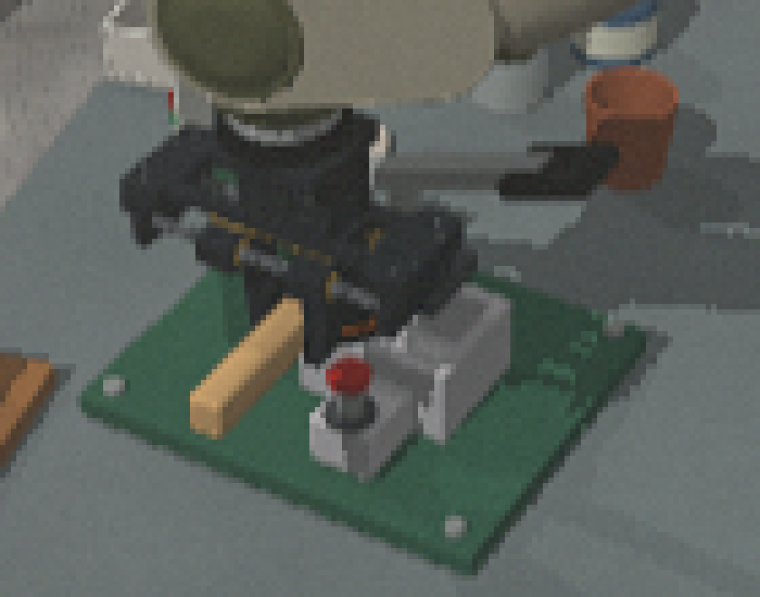

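```bash
python3 -m crank '[0,0,0,1,0,0,0, 0,0,0,1,0,0,0, 0,0,0,0.5,0,0,0, 0,0,0,0,0,0,0]'
```

```text
time: 9.2
tool_pos: [0.6136, 0.0908, 0.0901]
orientation: [-2.476, -1.932, 0.003]
ft_force: [0.4, 0.3, -4.7]
finger_gap: 0.0211
grip_force: 59.2
```

```bash
python3 -m crank '[0,0,0,0.2,0,0,0, 0,0,0,0,0,0,0]';python3 -m crank '[0,0,0,0.15,0,0,0, 0,0,0,0,0,0,0]'; python3 - <<'E'
from h import *
o=manip.get_obs();print(o["tool_pos"],o["ft_force"],o["moment"])
S=manip.camera("side")
cv2.imwrite("pics/s4.png",cv2.resize(S["img"][150:260,240:380,::-1],(760,597),interpolation=3))
E
```

```text
time: 9.4
tool_pos: [0.6143, 0.0907, 0.087]
orientation: [-2.478, -1.931, -0.001]
ft_force: [-1.4, 2.9, 2.5]
finger_gap: 0.0217
grip_force: 59.1
time: 9.6
tool_pos: [0.6153, 0.0905, 0.0843]
orientation: [2.476, 1.93, 0.005]
ft_force: [0.0, 4.2, 8.9]
finger_gap: 0.0214
grip_force: 59.8
[0.61528323 0.09052438 0.08428707] [0.02792567 4.22874032 8.89172421] [ 0.17381998  0.27070657 -0.03464584]
```

View pics/s4.png

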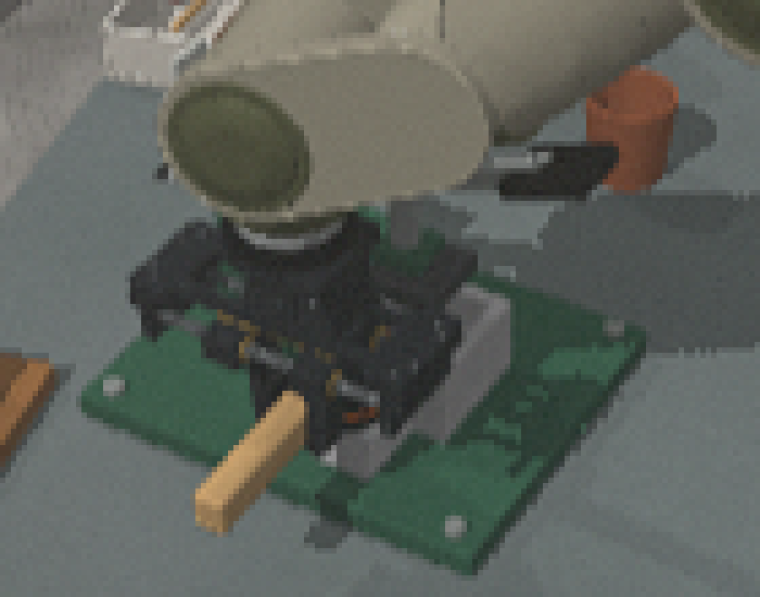

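```bash
python3 -m crank '[0,0,0,0.15,0,0,0, 0,0,0,0,0,0,0]';python3 -m crank '[0,0,0,0.15,0,0,0, 0,0,0,0,0,0,0]'
```

```text
time: 9.85
tool_pos: [0.6163, 0.0912, 0.0817]
orientation: [2.475, 1.93, 0.01]
ft_force: [2.2, 8.9, 12.9]
finger_gap: 0.021
grip_force: 60.0
time: 10.05
tool_pos: [0.6166, 0.0921, 0.0783]
orientation: [2.475, 1.93, 0.013]
ft_force: [1.8, 12.1, 14.9]
finger_gap: 0.0213
grip_force: 60.0
```

```bash
python3 -m crank '[0,0,0,-1,0,0,0, 0,0,0,-1,0,0,0, 0,0,0,-1,0,0,0, 0,0,0,0,0,0,0]'; python3 - <<'E'
from h import *
S=manip.camera("side")
a,n=red(S,(292,208,316,235));print(a,n)
for z in (.0645,.0675,.0705,.0765,.0885):print(z,proj([.601,.0343,z],S))
cv2.imwrite("pics/s5.png",cv2.resize(S["img"][150:260,240:380,::-1],(760,597),interpolation=3))
E
```

```text
time: 10.45
tool_pos: [0.6155, 0.0899, 0.153]
orientation: [2.475, 1.928, 0.007]
ft_force: [0.5, 0.3, -4.4]
finger_gap: 0.0214
grip_force: 60.0
[302.5625 222.875 ] 16
0.0645 [[303.97722689 224.7664602 ]]
0.0675 [[303.9551246  224.10626857]]
0.0705 [[303.93296021 223.44422201]]
0.0765 [[303.88844407 222.11453273]]
0.0885 [[303.79865496 219.43254756]]
```

View pics/s5.png

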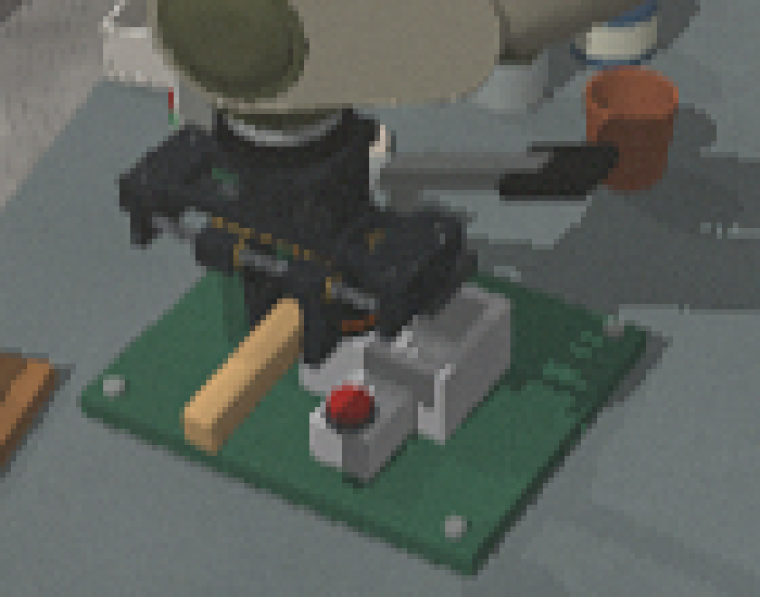

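```bash
python3 - <<'E'
from h import *
np.set_printoptions(precision=2,suppress=True)
S=manip.camera("side")["img"].astype(int);O=cv2.imread("pics/side0.png")[:,:,::-1].astype(int)
for i in (O,S):
    e=np.clip(i[208:236,293:315,0]-np.maximum(i[208:236,293:315,1],i[208:236,293:315,2])-25,0,None).astype(float)
    y,x=np.mgrid[208:236,293:315];m=e>25
    print((e*x).sum()/e.sum(),(e*y).sum()/e.sum(),m.sum(),y[m].min(),y[m].max(),[x[m].min(),x[m].max()],y[m].mean());print(i[208:234,303])
E
```

```text
303.6524556616644 218.6043656207367 42 216 221 [np.int64(300), np.int64(307)] 218.5952380952381
[[ 88  91  90]
 [ 89  87  87]
 [117 118 120]
 [149 148 149]
 [145 146 148]
 [135 133 135]
 [129 131 132]
 [135 111 110]
 [144  63  60]
 [151  44  43]
 [150  43  41]
 [152  48  43]
 [155  53  46]
 [133  45  42]
 [115  78  75]
 [111 107 107]
 [111 116 111]
 [110 114 114]
 [ 94  97  96]
 [ 68  72  72]
 [ 60  63  60]
 [102  99 102]
 [131 129 130]
 [132 132 132]
 [135 132 133]
 [132 132 132]]
302.9638267491671 222.73250832936696 33 221 226 [np.int64(300), np.int64(307)] 223.4848484848485
[[ 36  40  41]
 [ 43  44  42]
 [ 70  50  39]
 [ 64  46  36]
 [ 35  38  35]
 [115 114 114]
 [141 141 140]
 [138 137 137]
 [136 137 137]
 [132 134 134]
 [134 133 134]
 [139 141 141]
 [148 122 121]
 [156  76  71]
 [155  43  39]
 [159  46  43]
 [132  45  42]
 [ 99  40  37]
 [ 91  43  38]
 [ 71  39  40]
 [ 53  44  42]
 [ 61  64  63]
 [ 81  82  82]
 [ 83  83  81]
 [ 82  83  81]
 [ 80  80  81]]
```

```bash
python3 -m crank '[0,0,0,1,0,0,0, 0,0,0,1,0,0,0, 0,0,0,0.8,0,0,0, 0,0,0,0,0,0,0, 0,0,0,0,0,0,0]'; python3 -m crank '[0,0,0,-1,0,0,0, 0,0,0,-1,0,0,0, 0,0.85,-1,-0.6,0,0,0, 0,0.85,-1,0,0,0,0, 0,0.85,-1,0,0,0,0, 0,0.85,-1,0,0,0,0, 0,0.85,-1,0,0,0,0, 0,0.85,-1,0,0,0,0]';  python3 -m crank '[0,0,0,0.9,0,0,0, 0,0,0,0.9,0,0,0, 0,0,0,0.9,0,0,0, 0,0,0,0.9,0,0,0, 0,0,0,0.9,0,0,0, 0,0,0,0,0,0,0]'
```

```text
time: 11.05
tool_pos: [0.6136, 0.09, 0.0784]
orientation: [-2.477, -1.93, 0.004]
ft_force: [-0.5, 0.2, -4.8]
finger_gap: 0.0213
grip_force: 60.0
time: 11.85
tool_pos: [0.4989, 0.2511, 0.1448]
orientation: [-2.478, -1.93, 0.001]
ft_force: [0.7, 0.8, -4.0]
finger_gap: 0.0215
grip_force: 60.0
time: 12.45
tool_pos: [0.4984, 0.2498, 0.0299]
orientation: [-2.476, -1.929, 0.009]
ft_force: [0.2, -0.1, -4.8]
finger_gap: 0.0212
grip_force: 60.0
```

```bash
python3 - <<'E'
from h import *
np.set_printoptions(precision=2,suppress=True)
C=manip.camera("side");S=C["img"].astype(int);O=cv2.imread("pics/side0.png")[:,:,::-1].astype(int)
best=None
def rd(i): return np.clip(i[...,0]-(i[...,1]+i[...,2])/2,0,None).astype(np.float32)
A=rd(O)[212:226,296:312];B=rd(S)
for i in (O,S):
    e=rd(i)[205:236,293:315];y,x=np.mgrid[205:236,293:315];print((e*x).sum()/e.sum(),(e*y).sum()/e.sum(),e.sum());print(rd(i)[212:232,304].astype(int))
for z0,z1 in ((.093,.069),(.093,.072),(.090,.069),(.087,.069)):print(z0,z1,proj([.601,.0343,z1],C)-proj([.601,.0343,z0],C))
E
```

```text
303.72625818220837 218.68752012018456 4659.5
[  0   0   0  38  96 105 102 102 104  89  50   4   0   0   0   0   0   0
   0   0]
305.72592592592594 219.18719806763286 6210.0
[12 14 13 13 15 12 13 12 12 13 13 13 12 13 15 11  9 12  8  3]
0.093 0.069 [[0.18 5.36]]
0.093 0.072 [[0.16 4.69]]
0.09 0.069 [[0.16 4.68]]
0.087 0.069 [[0.13 4.01]]
```

```bash
python3 -m crank '[0,0,0,0.35,0,0,0, 0,0,0,0,0,0,0]';python3 -m crank '[0,0,0,0.12,0,0,0, 0,0,0,0,0,0,0]'; python3 -c "
from h import *
o=manip.get_obs();print(o['tool_pos'],o['ft_force'],o['moment'])"
```

```text
time: 12.7
tool_pos: [0.5001, 0.2503, 0.0238]
orientation: [2.478, 1.931, 0.0]
ft_force: [-0.3, -0.5, -4.1]
finger_gap: 0.0213
grip_force: 60.0
time: 12.9
tool_pos: [0.5001, 0.2504, 0.0209]
orientation: [2.478, 1.931, 0.0]
ft_force: [-0.1, 0.5, -5.2]
finger_gap: 0.0214
grip_force: 60.0
[0.50013598 0.25038881 0.02092949] [-0.07429204  0.48110248 -5.22085022] [ 0.17818994 -0.01017072  0.00870941]
```

```bash
python3 -m crank '[0,0,0,0.12,0,0,0, 0,0,0,0,0,0,0]';python3 -m crank '[0,0,0,0.1,0,0,0, 0,0,0,0,0,0,0]';python3 -m crank '[0,0,0,0.1,0,0,0, 0,0,0,0,0,0,0]'; python3 -c "
from h import *
o=manip.get_obs();print(o['tool_pos'],o['ft_force'],o['moment'])"
```

```text
time: 13.1
tool_pos: [0.5, 0.2504, 0.0176]
orientation: [-2.478, -1.931, 0.0]
ft_force: [-1.2, 0.5, -4.9]
finger_gap: 0.0215
grip_force: 60.0
time: 13.3
tool_pos: [0.4999, 0.2503, 0.015]
orientation: [-2.478, -1.931, 0.001]
ft_force: [0.2, -0.4, -4.7]
finger_gap: 0.0214
grip_force: 60.0
time: 13.5
tool_pos: [0.4999, 0.2503, 0.0124]
orientation: [-2.478, -1.931, 0.001]
ft_force: [-0.2, 0.7, -4.0]
finger_gap: 0.0213
grip_force: 60.0
[0.49994731 0.2503137  0.01243716] [-0.15014771  0.6685655  -3.9548638 ] [ 0.12959458  0.00029461 -0.03695486]
```

```bash
python3 -m crank '[0,0,0,-0.8,0,0,0, 0,0,0,0,0,0.7,0, 0,0,0,0,0,0.7,0, 0,0,0,0,0,0,0, 0,0,0,0,0,0,0]'
python3 - <<'E'
from h import *
from scipy.optimize import differential_evolution
np.set_printoptions(precision=4,suppress=True)
C=manip.camera("side");o=manip.get_obs();p=o["tool_pos"];Rt=R.from_rotvec(o["orientation"]).as_matrix();print(p,Rt[:,2],o["moment"])
i=C["img"].astype(int)
# wood handle mask in region
d=manip.silhouettes("mallet",C);print([(x["confidence"],x["bbox"]) for x in d[:2]])
g=p-Rt[:,2]*.019
def tailpts(t):  # t: mallet tilt rel. to tool about y (head up>0)
    A=Rt@R.from_euler("y",-t,degrees=True).as_matrix()
    return [g+A@np.array([.095,sy*.011,sz*.013]) for sy in(-1,1) for sz in(-1,1)]
for t in (0,4,8,12): print(t,proj(tailpts(t),C).round(1).tolist())
l,tp,r,b=[int(v) for v in d[0]["bbox"]]
wood=(i[...,0]>i[...,2]*1.35)&(i[...,0]>90)
a=np.argwhere(wood[tp-5:b+15,l-5:r+30])+[tp-5,l-5]
print(a.min(0),a.max(0))
cv2.imwrite("pics/s6.png",cv2.resize(C["img"][200:330,240:390,::-1],(690,598),interpolation=3))
E
```

```text
time: 14.0
tool_pos: [0.5001, 0.2501, 0.0328]
orientation: [-2.404, -1.873, -0.174]
ft_force: [1.7, 0.6, -5.2]
finger_gap: 0.0211
grip_force: 60.0
[0.5002 0.2504 0.0327] [ 0.0353  0.1402 -0.9895] [-0.0441  0.0679  0.0003]
[(0.87, [291.3, 268.1, 333.2, 309.2])]
0 [[300.4, 299.5], [299.9, 306.3], [293.6, 296.1], [293.3, 302.9]]
4 [[300.1, 301.4], [300.1, 307.7], [293.4, 298.0], [293.4, 304.4]]
8 [[300.0, 303.2], [300.3, 309.0], [293.3, 299.8], [293.6, 305.7]]
12 [[299.9, 304.9], [300.5, 310.2], [293.2, 301.5], [293.9, 306.9]]
[263 294] [308 332]
```

View pics/s6.png

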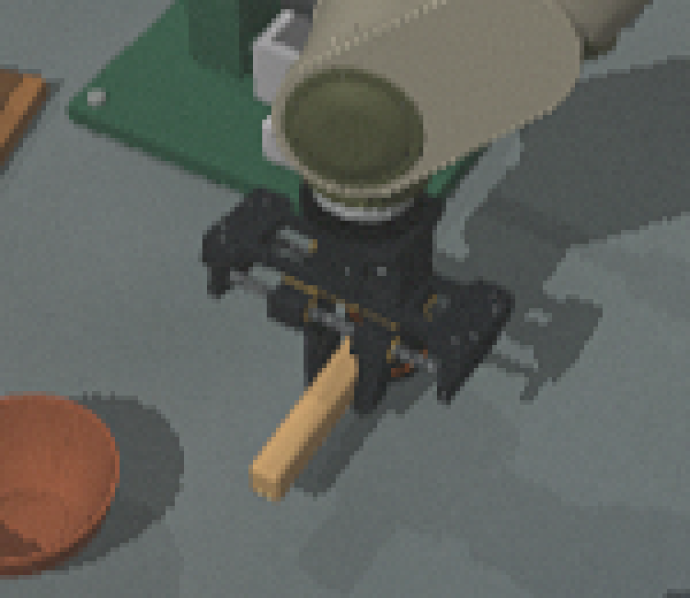

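```bash
python3 -m crank '[0,0,0,0.5,0,0,0, 0,0,0,0,0,0,0]';python3 -m crank '[0,0,0,0.12,0,0,0, 0,0,0,0,0,0,0]';python3 -m crank '[0,0,0,0.08,0,0,0, 0,0,0,0,0,0,0]'; python3 -c "
from h import *
o=manip.get_obs();print(o['tool_pos'],o['ft_force'],o['moment'])"
```

```text
time: 14.3
tool_pos: [0.4997, 0.2524, 0.0186]
orientation: [-2.402, -1.873, -0.172]
ft_force: [0.3, -0.2, -4.5]
finger_gap: 0.0213
grip_force: 60.0
time: 14.5
tool_pos: [0.5005, 0.2527, 0.0169]
orientation: [-2.403, -1.873, -0.175]
ft_force: [-0.1, -0.0, -4.4]
finger_gap: 0.0214
grip_force: 60.0
time: 14.7
tool_pos: [0.5007, 0.2529, 0.0153]
orientation: [-2.403, -1.873, -0.176]
ft_force: [-0.7, -0.9, -4.5]
finger_gap: 0.0213
grip_force: 60.0
[0.5006873  0.25286178 0.01531621] [-0.65561943 -0.86484228 -4.54114226] [-0.02371209  0.12003654  0.04060045]
```

```bash
python3 -m crank '[0,0,0,0.06,0,0,0, 0,0,0,0,0,0,0]';python3 -m crank '[0,0,0,0.06,0,0,0, 0,0,0,0,0,0,0]';python3 -m crank '[0,0,0,0.06,0,0,0, 0,0,0,0,0,0,0]'; python3 -c "
from h import *
o=manip.get_obs();print(o['tool_pos'],o['ft_force'],o['moment'])"
```

```text
time: 14.9
tool_pos: [0.501, 0.2532, 0.0145]
orientation: [-2.403, -1.873, -0.178]
ft_force: [-1.8, 0.1, 2.1]
finger_gap: 0.0212
grip_force: 60.0
time: 15.1
tool_pos: [0.5012, 0.2537, 0.0138]
orientation: [-2.403, -1.873, -0.179]
ft_force: [-4.0, 1.0, 11.7]
finger_gap: 0.0213
grip_force: 60.0
time: 15.3
tool_pos: [0.5015, 0.2542, 0.0131]
orientation: [-2.403, -1.873, -0.181]
ft_force: [-4.8, 1.9, 17.7]
finger_gap: 0.0214
grip_force: 60.0
[0.50152969 0.25418531 0.01306134] [-4.76674856  1.91903352 17.6880082 ] [0.12518098 0.98286867 0.00157498]
```

```bash
python3 -m crank '[0,0,0,-0.1,0,0,0, 0,0,0,0,0,0,0]' 10; python3 -m crank '[0.35,0,0,0,0,0,0, 0.45,0,0,0,0,0,0, 0.6,0,0,0,0,0,0, 0.7,0,0,0,0,0,0, 0.7,0,0,0,0,0,0]'; python3 -m crank '[0.7,0,0,-0.5,0,0,0, 0.7,0,0,-1,0,0,0, 0.7,0,0,-1,0,0,0, 0.7,0,0,-1,0,0,0, 0.7,0,0,-1,0,0,0, 0.7,0,0,-1,0,-0.7,0, 0.7,0,0,-1,0,-0.7,0, 0.7,0,0,-1,0,0,0]'
python3 - <<'E'
from h import *
np.set_printoptions(precision=3,suppress=True)
C=manip.camera("side");T=manip.camera("top");W=manip.camera("wrist");o=manip.get_obs();print(o["tool_pos"],o["orientation"],o["ft_force"])
for n,c in (("side",C),("top",T),("w",W)): print(n,[(x["confidence"],x["bbox"]) for x in manip.silhouettes("mallet",c)[:2]])
u=np.array([.235,.972]);g=np.array([.5015,.2542]);h=g-u*.054
for n,c in (("side",C),("w",W)):print(proj([[*(h+u*.15),.022],[*(h+u*.15),.048],[*h,.07],[*h,0]],c))
def rd(i): i=i.astype(int);return np.clip(i[...,0]-(i[...,1]+i[...,2])/2,0,None)
print(rd(C["img"])[214:232,300:308].astype(int))
cv2.imwrite("pics/w3.png",W["img"][:,:,::-1]);cv2.imwrite("pics/side3.png",C["img"][:,:,::-1])
E
```

```text
time: 15.5
tool_pos: [0.5013, 0.2533, 0.0142]
orientation: [-2.403, -1.873, -0.179]
ft_force: [-0.9, 1.8, 4.9]
finger_gap: 0.0219
grip_force: 10.0
time: 16.0
tool_pos: [0.5008, 0.2531, 0.0133]
orientation: [-2.403, -1.872, -0.176]
ft_force: [0.3, 0.8, -1.5]
finger_gap: 0.0601
grip_force: 0.0
time: 16.8
tool_pos: [0.4952, 0.2322, 0.2016]
orientation: [2.476, 1.93, -0.001]
ft_force: [-0.1, -0.2, 0.9]
finger_gap: 0.0617
grip_force: 0.0
[0.496 0.232 0.201] [2.477 1.93  0.005] [ 0.628  0.888 -0.813]
side [(0.86, [292.8, 260.2, 334.7, 310.1])]
top [(0.47, [278.4, 217.3, 289.5, 226.7])]
w [(0.96, [295.2, 66.1, 349.5, 250.9])]
[[295.83  313.186]
 [295.473 307.476]
 [322.263 266.404]
 [322.172 281.748]]
[[320.602  63.709]
 [320.548  59.915]
 [322.412 222.338]
 [322.192 201.167]]
[[22 22 11  0  0  0  0  0]
 [16 22 18  4 15  6  0  0]
 [ 0 13 10  3 10  7 13 13]
 [10 26  7  0  0  2  9  8]
 [25 10  8  0  0  0  0  0]
 [14  0  0  0  0  0  0  0]
 [ 7  0  0  0  0  0  0  0]
 [21  1  0  0  0  0  0  0]
 [11  0  0  0  0  0  0  0]
 [ 0  0  0  0  0  0  0  0]
 [ 5  0  0  0  0  0  0  0]
 [33  0  0  0  0  0  0  0]
 [16  0  0  0  0  0  0  0]
 [ 0  0  0  0  0  0  0  0]
 [ 0  0  0  0  0  0  0  0]
 [ 0  0  0  0  0  0  0  0]
 [ 0  0  0  0  0  0  0  0]
 [ 1  0  0  0  0  0  0  0]]
```

```bash
python3 -m crank '[0.7,0,0,-1,0,0,0, 0.5,0,0,-1,0,0,0, 0,-0.5,0,-1,0,0,0, 0,-1,0.2,-0.2,0,0,0, 0,-1,0.2,0,0,0,0, 0,-1,0.2,0,0,0,0, 0,-1,0.2,0,0,0,0, 0,0,0,0,0,0,0]' 20; python3 - <<'E'
from h import *
np.set_printoptions(precision=3,suppress=True)
C=manip.camera("side");W=manip.camera("wrist");T=manip.camera("top");o=manip.get_obs();print(o["tool_pos"])
def rd(i): i=i.astype(int);return np.clip(i[...,0]-(i[...,1]+i[...,2])/2,0,None)
for n,c in (("s",C),("w",W),("t",T)):
    print(n,proj([[.601,.0343,.069],[.601,.0343,.060],[.615,.0343,.069],[.587,.0343,.069]],c).tolist())
print(rd(C["img"])[214:232,300:308].astype(int))
m=((rd(W["img"])>60)*255).astype(np.uint8);k=cv2.connectedComponentsWithStats(m);print([ (k[2][j].tolist(),k[3][j]) for j in range(1,k[0]) if k[2][j][4]>60])
for n,c in (("w",W),("t",T)): print(n,[(x["confidence"],x["bbox"]) for x in manip.silhouettes("pin",c)[:2]],[(x["confidence"],x["bbox"]) for x in manip.silhouettes("pad_top",c)[:2]])
cv2.imwrite("pics/w4.png",W["img"][:,:,::-1]);cv2.imwrite("pics/side4.png",C["img"][:,:,::-1])
E
```

```text
time: 17.9
tool_pos: [0.4871, 0.1157, 0.2785]
orientation: [-2.48, -1.926, 0.003]
ft_force: [0.5, -0.5, -0.5]
finger_gap: 0.0079
grip_force: 0.0
[0.487 0.118 0.279]
s [[303.94405018465585, 223.7754776421073], [304.01026446250376, 225.75328667235098], [300.0228073283407, 223.0076451339796], [307.88396499325745, 224.5469663716121]]
w [[427.78135595246215, 214.6463992781001], [425.4805030082035, 212.21664947834543], [438.94204455938285, 212.04864567063066], [416.6854352254084, 217.2290775618598]]
t [[321.63918999566295, 192.6887947902847], [321.6716430857225, 192.96528463084232], [321.6577711438857, 189.22640166295872], [321.6205767486109, 196.1571691822992]]
[[  0   1   0   0   3   0   2   0]
 [  0   0   0   0   1   0   0   0]
 [  0   1   0   1   0   0   0   0]
 [  1   0   0   2   0   0   0   0]
 [  0   1   0   0   0   0   0   1]
 [  0   0   0   0   0   0   0   0]
 [  0   0   0  26  24  10   6   0]
 [  0  28  41  81  82  60  59  26]
 [ 10  89 117 112 109 111 112  83]
 [ 47 118 114 108 109 108 110 115]
 [ 50 116 111 110 109 108 111 107]
 [ 36 101 105 113 108 109 100  72]
 [ 13  61  94  99  95  90  76  33]
 [  0  15  45  56  54  46  22   6]
 [  0   0   0  15  12   7   0   0]
 [  0   0   0   0   0   0   0   0]
 [  0   1   0   0   0   0   0   0]
 [  0   0   0   0   0   0   0   0]]
[([297, 0, 18, 80, 1186], array([305.317,  41.447])), ([579, 0, 61, 187, 4074], array([595.396,  80.237])), ([418, 204, 22, 22, 382], array([428.45 , 214.759]))]
w [(0.57, [415.7, 204.2, 438.5, 224.9])] [(0.79, [332.8, 309.0, 536.1, 376.3])]
t [] [(0.9, [329.6, 146.1, 357.1, 229.0])]
```

```bash
python3 -m crank '[0,-0.94,0.175,0,0,0,0, 0,-0.94,0.175,0,0,0,0, 0,-0.94,0.175,0,0,0,0, 0,-0.94,0.175,0,0,0,0, 0,-0.94,0.175,0,0,0,0, 0,-0.94,0.175,0,0,0,0, 0,0,0,0,0,0,0]'; python3 - <<'E'
from h import *
np.set_printoptions(precision=3,suppress=True)
C=manip.camera("side");o=manip.get_obs();print(o["tool_pos"],o["ft_force"])
def black(i,box):
    l,t,r,b=box;m=i[t:b,l:r].max(2)<45;k=cv2.connectedComponentsWithStats(m.astype(np.uint8));j=1+k[2][1:,4].argmax();return k[2][j]+[l,t,0,0,0],k[3][j]+[l,t]
T0=cv2.imread("pics/top0.png");S0=cv2.imread("pics/side0.png")
T=manip.camera("top")
a=black(T0,(325,205,355,235));b=black(S0,(325,165,360,195));print(a,b,tri([(T,a[1]),(C,b[1])]))
print(proj([.4885,-.0276,.228],T),proj([.4885,-.0276,.228],C))
E
```

```text
time: 18.95
tool_pos: [0.4784, -0.0267, 0.2792]
orientation: [2.48, 1.928, -0.001]
ft_force: [0.5, 0.0, -0.5]
finger_gap: 0.0003
grip_force: 0.0
[ 0.478 -0.025  0.279] [-0.134  0.26  -0.354]
(array([331, 212,  14,  15, 104]), array([337.087, 220.269])) (array([347, 181,   5,   5,   6]), array([349.167, 182.667])) (array([ 0.472, -0.026,  0.226]), np.float64(2.375400244578941))
[[337.897 218.098]] [[342.215 180.679]]
```

```bash
python3 -m crank '[0,0,0,0.8,0,0,0, 0,0,0,0.6,0,0,0, 0,0,0,0.4,0,0,0, 0,0,0,0.6,0,0,0, 0,0,0,0.6,0,0,0, 0,0,0,0.6,0,0,0, 0,0,0,0.6,0,0,0, 0,0,0,0.4,0,0,0]'; python3 -m crank '[0,0,0,0.3,0,0,0, 0,0,0,0,0,0,0]'; python3 - <<'E'
from h import *
np.set_printoptions(precision=3,suppress=True)
o=manip.get_obs();print(o["tool_pos"],o["ft_force"],o["joint_pos"])
S=manip.camera("side")
print([(x["confidence"],x["bbox"]) for x in manip.silhouettes("handle",S)[:2]],[(x["confidence"],x["bbox"]) for x in manip.silhouettes("pad_top",S)[:2]])
cv2.imwrite("pics/s7.png",S["img"][:,:,::-1])
E
```

```text
time: 19.85
tool_pos: [0.4774, -0.024, 0.1641]
orientation: [-2.475, -1.931, 0.002]
ft_force: [-7.1, 2.9, 9.6]
finger_gap: 0.0008
grip_force: 4.6
time: 20.05
tool_pos: [0.4773, -0.0239, 0.1567]
orientation: [-2.475, -1.931, 0.003]
ft_force: [-7.8, 1.7, 8.5]
finger_gap: 0.0006
grip_force: 4.6
[ 0.477 -0.024  0.157] [-7.807  1.742  8.467] [-0.299  0.341  1.623  0.     1.18  -0.053]
[(0.96, [272.8, 175.5, 356.7, 209.1]), (0.73, [323.5, 144.6, 335.5, 168.6])] [(0.66, [269.6, 170.3, 359.6, 210.4]), (0.45, [252.0, 159.0, 359.8, 253.4])]
```

```bash
python3 -m crank '[0,0,0,0.12,0,0,0, 0,0,0,0,0,0,0, 0,0,0,0,0,0,0]'; python3 - <<'E'
from h import *
np.set_printoptions(precision=3,suppress=True)
o=manip.get_obs();print(o["time"],o["tool_pos"],o["ft_force"])
S=manip.camera("side");m=manip.silhouettes("handle",S)[0]["mask"]
y=-.245;c,s=np.cos(y),np.sin(y)
w=lambda p:[.590+c*p[0]-s*p[1],-.053+s*p[0]+c*p[1],p[2]]
# pad corners vs handle angle: pad underside/top ends, 14mm thick, 60x50
S0=cv2.imread("pics/side0.png")[:,:,::-1]
print("mask cols/rows",[(u,np.flatnonzero(m[:,u]).min(),np.flatnonzero(m[:,u]).max()) for u in range(274,358,6) if m[:,u].any()])
for th in (0,.25,.30,.37,.44,.5):
    a=.35-th+.0  # rise angle
    P=[]
    for r,n in ((.22,0.0),(.25,0.0)):   # pad centre, far end; top surface height offset so rest top=232, level=153
        for yy in (-.025,.025):
            off=.005
            P.append(w([.1-r*np.cos(a)-off*np.sin(a),yy,.15+r*np.sin(a)+off*np.cos(a)]))
    print(th,proj(P,S).round(1).tolist())
E
```

```text
time: 20.5
tool_pos: [0.4776, -0.024, 0.1545]
orientation: [-2.476, -1.932, 0.001]
ft_force: [-7.4, 2.0, 9.7]
finger_gap: 0.0006
grip_force: 4.7
20.5 [ 0.478 -0.024  0.154] [-7.378  2.014  9.699]
mask cols/rows [(274, np.int64(174), np.int64(177)), (292, np.int64(178), np.int64(181)), (298, np.int64(180), np.int64(188)), (304, np.int64(183), np.int64(190)), (310, np.int64(185), np.int64(192)), (316, np.int64(187), np.int64(194)), (322, np.int64(190), np.int64(196)), (328, np.int64(191), np.int64(199)), (334, np.int64(194), np.int64(202)), (340, np.int64(197), np.int64(206)), (346, np.int64(201), np.int64(208)), (352, np.int64(197), np.int64(206))]
0 [[346.9, 176.6], [339.6, 184.5], [354.9, 176.5], [347.8, 184.4]]
0.25 [[349.1, 190.8], [342.1, 198.9], [357.4, 192.8], [350.5, 201.0]]
0.3 [[349.1, 193.5], [342.2, 201.6], [357.3, 195.9], [350.5, 204.2]]
0.37 [[348.9, 197.1], [342.0, 205.3], [357.0, 200.1], [350.2, 208.4]]
0.44 [[348.4, 200.6], [341.5, 208.8], [356.3, 204.1], [349.6, 212.4]]
0.5 [[347.7, 203.5], [340.8, 211.7], [355.5, 207.3], [348.8, 215.7]]
```

```bash
python3 - <<'E'
from h import *
S=manip.camera("side");m=manip.silhouettes("handle",S)[0]["mask"]
y=-.245;c,s=np.cos(y),np.sin(y)
w=lambda p:[.590+c*p[0]-s*p[1],-.053+s*p[0]+c*p[1],p[2]]
u=np.arange(300,334);mid=[np.flatnonzero(m[:,k]).mean() for k in u];print("obs",np.polyfit(u-317,mid,1))
for th in (.2,.28,.3,.33,.37,.41,.44):
    a=.35-th;q=proj([w([.1-r*np.cos(a),0,.15+r*np.sin(a)]) for r in (.06,.1,.14,.18)],S);print(th,np.polyfit(q[:,0]-317,q[:,1],1))
T=manip.camera("top");o=manip.get_obs();print(o["time"],o["tool_pos"],o["ft_force"])
E
```

```text
obs [  0.37349121 191.14262796]
0.2 [  0.20545366 187.35304759]
0.28 [  0.28400336 189.47511009]
0.3 [  0.30335235 189.99783334]
0.33 [  0.33222589 190.77786769]
0.37 [  0.37052674 191.81258584]
0.41 [  0.40871566 192.84428009]
0.44 [  0.43735759 193.61805718]
20.75 [ 0.4775569  -0.02397989  0.15454671] [-6.48218249  1.83814953  7.96460005]
```

```bash
python3 -c "
from bench import manip
print(manip.job_done())"
```

```text
the job is handed in; nothing more can be done
None
```

I handed the job in with the pin knocked home with the mallet, the mallet standing on the bench, and the press handle held at about 0.36 rad, mid-green. I worked that angle out from the side camera and tool height, as I had no clear view of the pointer itself.

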